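# Change-out of the empty sauce tube

### The arm

A 6-joint arm with a two-finger parallel gripper is mounted at the origin on the work surface. World frame = base frame: x ahead of the robot, y to its left, z up, the work surface at z = 0. Lengths are in m, angles in rad, forces in N, time in s.
With the tool pointing down it reaches from about 0.275 to 0.75 m from the base axis. Payload 10.2 kg.
Tool frame: the origin (TCP) lies midway between the tips of the shut fingers; the grasp point (between the pads) lies 19 mm behind it (env.hold_point_z is the distance from the TCP to the grasp point, in m); x points along the fingers, z is the direction in which the jaws open and shut, and the axes are right-handed (so a half turn about x gives the same grasp; the last joint's range is limited). The gripper opens to 85 mm and grips with 20 to 120 N. Pads are 22 mm wide; open, the fingers measure 114 mm over their backs; the gripper's body (76 mm by 85 mm) begins 54 mm behind the grasp point. The pads swing forward as they close: fully open they stand 13 mm farther back than shut.
Start: joints at [-1.533, 0.313, 1.498, -0, 1.331, -0.223], TCP at [0.135, -0.507, 0.231] pointing down, gripper open.
Joint ranges: [-2.94, 2.94], [-0.97, 2.17], [0.19, 2.56], [-1.23, 4.37], [0.02, 3.11], [-2.88, 2.88]. Speed limits (rad/s): [2.39, 2.39, 3.01, 3.14, 3.14, 3.14].

### API

Orientations are given as a unit quaternion [x, y, z, w].
In Python, from bench import env, kinematics, monitor, eyes, job gives the robot as it stands. The module is installed in compiled form; this text tells all that it offers. Calls block until the motion is done:
- env.reach(position, orientation): joint-space move of the TCP to a pose.
- env.movel(position, velocity=0.15, frame=None, guard=None): straight line of the TCP; frame=None keeps the orientation; velocity is the mean speed in m/s. With guard (N) it stops when the force on the tool has changed by that much, and returns True; else False.
- env.set_joints(angles): joint-space move.
- env.release() and env.close_gripper(effort=None): open the fingers fully, or close them until they stop; effort is the grip in N (None keeps the last).
- env.hold(seconds).
- kinematics.ik(position, orientation): joint angles nearest the present ones, or None.
- monitor.sense(): the state.
- eyes.grab_frame(name): name is "scene" or "top"; returns a dict with "frame" (384x512x3 uint8, red, green, blue), "mtx" (3x3 intrinsics, pixels), "k1" (the pictures are not rectified: a ray, as slopes to the right and down, at radius r is drawn at 1 + k1 r^2 times it, then the intrinsics apply), "view" (4x4, takes a point from world to camera coordinates). Camera axes: x right, y down, z forward; pixel columns grow to the right and rows downward; lengths in m; the calibration is good to about 2 mm. A picture is of the moment at which its call begins. There is no depth.
A pose or a line that the arm cannot do raises env.MotionError and nothing moves.
- job.hand_in(): hands the job in, once; it reports no verdict.
The state is a dict: "clock": time; "joints": joint angles; "qvel": joint speeds; "joint_efforts": joint torques, N m; "position": TCP position; "ee_rot": TCP orientation; "contact_force": force on the tool from outside, world axes, zero at the start; "ft_torque": the same for the moment, N m; "finger_gap": opening from 0.0 (shut) to 1.0 (fully open).
Only numpy, scipy, OpenCV 4.12 (cv2) and the standard library are available. Lean on these libraries where they do the work, as an engineer would, in place of code of your own. Each camera call takes 0.05 s, during which the arm holds its last target.

### The job

The sauce tube in the bench dispenser is empty. Flip the ratchet pawl up and over backwards so that it stays clear of the rod's teeth, draw the plunger rod back out of the tube as far as it goes, then push the empty tube out of the cradle's open side and over the table edge into the waste bin below. Leave the pawl up and the rod back, ready for a new tube, and do not disturb the other things on the table.

Things in the scene. Friction and masses are not known exactly. Their poses are not given: they have to be found in the camera images.
- dispenser: Bench dispenser for sauce tubes (like a caulking gun), grey and stainless, bolted down. Origin on the table top under the rod; y axis along the rod towards the nozzle, x axis towards its open side and the table's edge. All offsets here are in this frame, in mm. Base plate x -38 to 32, y -42 to 209, 6 thick. A pumping lever (51 high, not needed) sticks out to x -140 at y -20.
- housing (a point): Middle of the rear housing's foot (the dispenser's origin): two cheek plates x -16 to 16, y -30 to 22, at most 70 high round the pawl's pivot; bulkhead x -32 to 32, y 18 to 23, 54 high. The rod passes through it.
- cradle (a point): Middle of the cradle floor, at x 0, y 126, z 6. The tube lies between two low beads at x -17 and 17 (tops 10 above the table); behind it only a flange at x -38 to -34, 15 high; nothing in front. At y 203 to 209 a yoke plate x -38 to 32, 70 high, with a slot open to +x for the nozzle; at y 42 to 47 a stop 13 high.
- pawl (a joint): Ratchet pawl hinged between the cheeks, rad: near 0 (up to 0.2) its tip lies in the rod's teeth and stops the rod from being drawn back; it grows as the front of the pawl is lifted and swung over backwards (towards -y). Past about 1.25 it falls over by itself to its stop at 1.75, where it stays up and clear; let go before 1.0 it drops back. It is moved with under 2 N at the tab.
- pawl_pivot (a point): Pivot of the pawl: at x 0, y -18, z 62 in the dispenser's frame; hinge axis along the dispenser's x. With the pawl thrown over, the tab lies backwards about 77 high, reaching to y -73, and the pawl's tip stands up, 100 high at y 2.
- pawl_tab (a point): Middle of the top edge of the pawl's upright thumb tab, a steel plate 24 wide and 4 thick with a round top edge of 8; with the pawl down the top edge is 110 above the table, at about y 2, and it is 52 from the pivot. Its front face, free above 80, can be pushed towards -y to swing the pawl over; pushed low down it binds.
- rod (a joint): How far the plunger rod is drawn back, m, towards the dispenser's -y: starts at 0 to 0.035, stop at 0.150. The disc (38 across) on its front end is clear of the tube from 0.132. Friction holds it (about 3 N). With the pawl down it can only move forward, clicking over the teeth (pitch 12 mm).
- rod_handle (a point): Middle of the T-handle at the rear end of the rod: a level steel bar 100 long (along the dispenser's x) and 14 thick, its axis 32 above the table. The rod is 12 wide and 10 high, with 5 mm teeth on top. There is free space below the bar, and on both sides of the rod between bar and housing.
- tube: The empty sauce tube, white plastic, lying in the dispenser: origin on its axis at the middle of its barrel, its y axis towards the nozzle. Barrel 52 across and 150 long, open at the rear, where the rod's disc goes in; nozzle 36 long. Slick, about 0.14 kg. Axis 32 above the table. Once the disc is out, a sideways push of a few newtons towards +x rolls it over the front bead to the table.
- bin: Waste bin: a grey open tub on a utility cart that is parked against the table, its near side a little under the table's edge. Origin at the centre of the tub's underside, 158 below the table top. Tub 340 (x) by 560 (y), walls and floor 6, rim 115 above the origin (43 below the table top).
- table_edge (a point): A point on the table's straight edge facing away from the robot: the edge runs parallel to the world y axis at this x; the table top is at z = 0.
- spare_centre (a point): A full spare tube standing upright, nozzle up, 52 across, 186 high; point on its axis 75 up. To be left alone.
- pan_centre (a point): A small steel food pan, 116 by 184, 66 high; point 30 up. To be left alone.
- squeeze_bottle_centre (a point): A clear squeeze bottle, 60 across, 205 high; point 70 up. To be left alone.
- tongs_centre (a point): Kitchen tongs lying flat, 240 long, 56 wide, 22 high; point 10 up at their middle. To be left alone.
Mind the look-alikes: they are no part of the job. What is shaped like the tube but black or green is not meant.

How it is judged:
By the outcome, as a careful person would: the job done as asked, in the order asked, and still so for the second after the job is handed in, with the robot touching nothing.
It also fails if it takes over 61 s, if anything falls off the work surface, if the arm or the gripper's body presses on something with over 40 N, if the wrist force passes 120 N, or if a joint passes its speed limit or range.

## Working session

There is one attempt and no reset: what is moved stays moved. The work goes in short steps, each a Python script; the robot and the scene stay as the last script left them, time stands still between calls to the robot, and variables do not carry over. Pictures are saved under pics/ and viewed, and the job is handed in when it is done.

```bash
mkdir -p pics; cat > h.py <<'E'
import numpy as np, cv2
from bench import env, kinematics, monitor, eyes, job
def grab(n):
    d=eyes.grab_frame(n); return d
def save(d,name,s=1,crop=None):
    im=d["frame"][:,:,::-1]
    if crop: im=im[crop[1]:crop[3],crop[0]:crop[2]]
    if s!=1: im=cv2.resize(im,None,fx=s,fy=s,interpolation=cv2.INTER_CUBIC)
    cv2.imwrite("pics/"+name,im)
def ray(d,uv):
    K=np.array(d["mtx"]);V=np.array(d["view"]);k=d["k1"]
    p=np.array([(uv[0]-K[0,2])/K[0,0],(uv[1]-K[1,2])/K[1,1]])
    q=p.copy()
    for _ in range(50): q=p/(1+k*(q@q))
    R=V[:3,:3];t=V[:3,3]
    o=-R.T@t; v=R.T@np.array([q[0],q[1],1.0]); return o,v/np.linalg.norm(v)
def onz(d,uv,z):
    o,v=ray(d,uv); return o+v*(z-o[2])/v[2]
def proj(d,P):
    K=np.array(d["mtx"]);V=np.array(d["view"]);k=d["k1"]
    c=V[:3,:3]@np.asarray(P)+V[:3,3]; q=c[:2]/c[2]; q=q*(1+k*(q@q))
    return np.array([K[0,0]*q[0]+K[0,2],K[1,1]*q[1]+K[1,2]])
def tri(d1,a,d2,b):
    o1,v1=ray(d1,a);o2,v2=ray(d2,b)
    A=np.stack([v1,-v2],1); s=np.linalg.lstsq(A,o2-o1,rcond=None)[0]
    p,q=o1+s[0]*v1,o2+s[1]*v2
    return (p+q)/2,np.linalg.norm(p-q)
E
python3 - <<'E'
from h import *
for n in("scene","top"):
    d=grab(n); save(d,n+"0.png",1.5); print(n,np.round(d["mtx"],1).tolist(),d["k1"],np.round(ray(d,(256,192)),3).tolist())
s=monitor.sense();print(s["clock"],s["position"],s["ee_rot"],s["contact_force"],s["finger_gap"],env.hold_point_z)
E
```

```text
scene [[413.9, 0.0, 259.1], [0.0, 413.9, 196.0], [0.0, 0.0, 1.0]] -0.06834960188627263 [[1.607, 0.455, 0.886], [-0.742, -0.295, -0.601]]
top [[462.2, 0.0, 262.2], [0.0, 462.2, 194.6], [0.0, 0.0, 1.0]] -0.06633873441514936 [[0.38, 0.028, 1.542], [0.122, 0.008, -0.993]]
0.1 [ 0.1353548  -0.50702243  0.2308126 ] [ 0.43105424  0.56100929 -0.43043385  0.56052433] [-0.80477354  0.65908732 -0.61074231] 0.9999805099897103 0.0187
```

View pics/scene0.png

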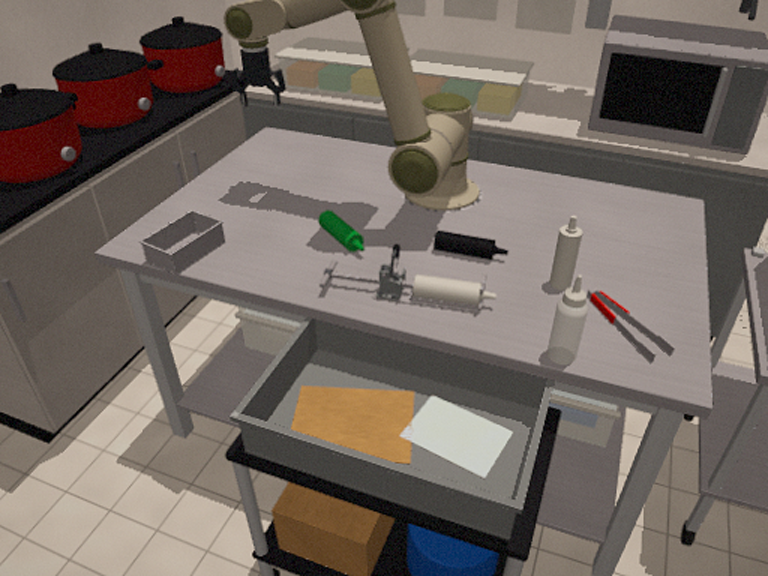

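View pics/top0.png

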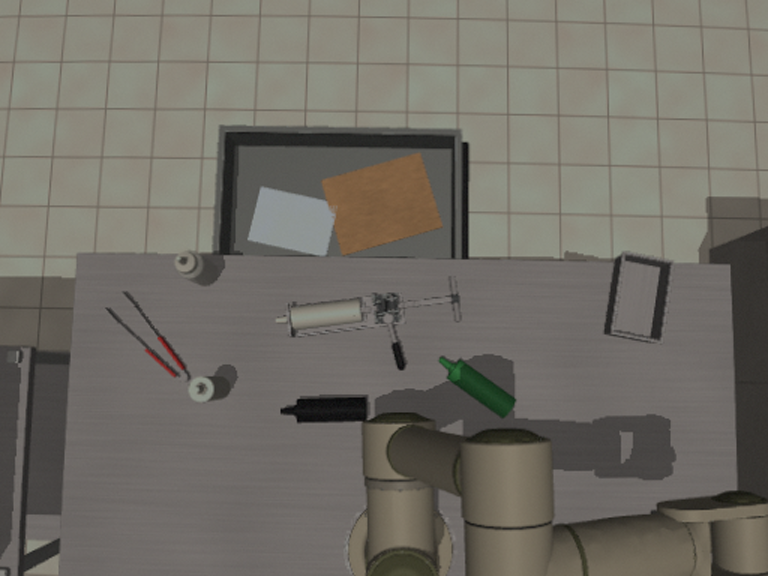

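The scene view shows the dispenser at (390,280) with a white tube at (448,290). The top view has the same tube at (325,314), the black look-alike at (330,409), the green one at (480,388), and the bin beyond the edge at about (340,190). Only the white tube lies in the cradle with its rear at the rod, so that is the one meant. I'll confirm this in enlarged crops.

```bash
python3 - <<'E'
from h import *
d=grab("scene"); save(d,"scene1.png",5,(205,150,345,215))
d=grab("top"); save(d,"top1.png",5,(175,170,320,255))
E
```

```text
(no output)
```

View pics/scene1.png

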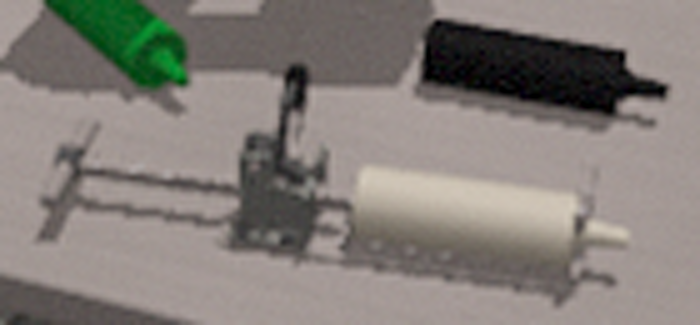

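View pics/top1.png

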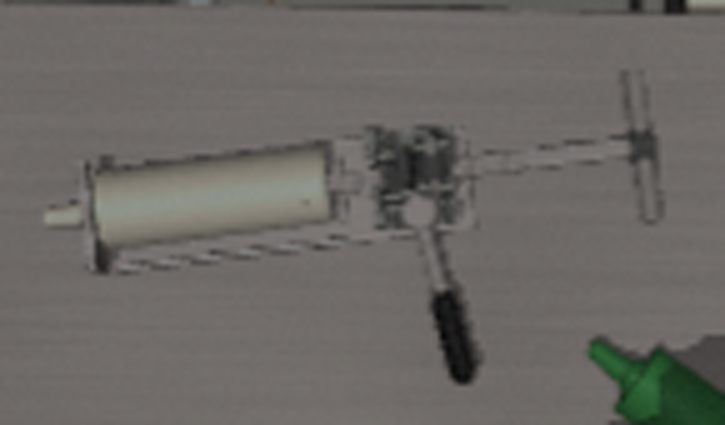

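The crops show the white tube in the cradle, nozzle at the yoke (top crop (45,216)), T-handle bar from (629,72) to (652,220), and the lever towards the robot. Next I measure these points.

```bash
python3 - <<'E'
from h import *
t=grab("top"); s=grab("scene")
c=lambda u,v:(175+(u-2)/5,170+(v-2)/5)
c2=lambda u,v:(205+(u-2)/5,150+(v-2)/5)
A=onz(t,c(629,72),.039);B=onz(t,c(652,221),.039);N=onz(t,c(47,216),.032)
print("handle",A,B,np.linalg.norm(A-B),(A+B)/2)
print("nozzle",N)
f=t["frame"].astype(int)
hsv=cv2.cvtColor(t["frame"],cv2.COLOR_RGB2HSV)
sub=t["frame"][195:225,180:245]; 
m=np.zeros(f.shape[:2],np.uint8); g=((f[:,:,0]-f[:,:,2])>12)&(f[:,:,1]>110)
m[198:225,182:243]=g[198:225,182:243]
cn=max(cv2.findContours(m,0,2)[0],key=cv2.contourArea); r=cv2.minAreaRect(cn); print(r)
pts=[onz(t,p,.032)[:2] for p in cn[:,0,:].astype(float)]
print("tube rect",cv2.minAreaRect(np.array(pts,np.float32)))
H=(A+B)/2
d=N[:2]-H[:2]; y=d/np.linalg.norm(d); print("y axis",y,"len",np.linalg.norm(d), "bar dir",(A-B)[:2]/np.linalg.norm((A-B)[:2]))
# yoke corners etc
for n,p,z in [("yoke +x far top",c(103,160),.07),("yoke -x end",c(103,270),.07),("base rear +x",c(467,127),.006),("base rear -x",c(475,227),.006),("base front-x",c(120,270),.006)]:
    print(n,onz(t,p,z)[:2])
print("edge",[onz(t,(x/1.5,y/1.5),0)[:2] for x,y in((120,254),(340,258),(560,262))])
# tab scene crop (296,68) top
print("tab at z .110 scene",onz(s,c2(296,68),.110))
print("handle mid scene",onz(s,c2(70,180),.032))
print("nozzle scene",onz(s,c2(627,237),.032))
E
```

```text
handle [ 0.5927641  -0.10504619  0.039     ] [ 0.49485212 -0.1207788   0.039     ] 0.09916788805400112 [ 0.54380811 -0.11291249  0.039     ]
nozzle [0.49178471 0.27520421 0.032     ]
((217.4951629638672, 213.4576873779297), (3.5767176151275635, 45.5037956237793), 83.48019409179688)
tube rect ((0.4915936589241028, 0.16523295640945435), (0.011747793294489384, 0.14891770482063293), 7.553699493408203)
y axis [-0.13285245  0.99113583] len 0.39158780594499754 bar dir [0.98733549 0.15864622]
yoke +x far top [0.52555218 0.23430204]
yoke -x end [0.45512611 0.23199768]
base rear +x [5.58345878e-01 3.33508470e-04]
base rear -x [ 0.49138625 -0.00601491]
base front-x [0.45861415 0.22956132]
edge [array([0.63593089, 0.64222324]), array([0.63484627, 0.14108011]), array([ 0.63479568, -0.35654368])]
tab at z .110 scene [0.48573616 0.03811194 0.11      ]
handle mid scene [ 0.56472265 -0.1008408   0.032     ]
nozzle scene [0.48792043 0.27890251 0.032     ]
```

```bash
cat >> h.py <<'E'
O=np.array([.5232,.0398]); th=np.arctan2(.134,.991)
X=np.array([np.cos(th),np.sin(th)]);Y=np.array([-np.sin(th),np.cos(th)])
def W(x,y,z): # mm dispenser -> world m
    p=O+X*x/1000+Y*y/1000; return np.array([p[0],p[1],z/1000])
def L(p):
    d=np.asarray(p)[:2]-O; return np.array([d@X,d@Y,(p[2] if len(p)>2 else 0)])*1000
E
python3 - <<'E'
from h import *
pts={(-38,-42,6):0,(32,-42,6):0,(-38,209,6):0,(32,209,6):0,(-38,203,70):1,(32,209,70):1,(-32,20,54):2,(32,20,54):2,
(-12,2,110):3,(12,2,110):3,(0,237,32):4,(0,-154,32):4,(-50,-154,32):4,(50,-154,32):4,(-140,-20,51):5,(0,-18,62):5,(0,-73,77):5}
col=[(0,0,255),(0,255,0),(255,0,0),(0,255,255),(255,0,255),(255,255,0)]
for n,c in(("scene",(205,150,345,215)),("top",(175,170,320,255))):
    d=grab(n); im=cv2.resize(d["frame"][c[1]:c[3],c[0]:c[2],::-1].copy(),None,fx=5,fy=5,interpolation=2)
    im=np.clip(im.astype(float)*1.5,0,255).astype(np.uint8)
    for p,k in pts.items():
        u=(proj(d,W(*p))-np.array(c[:2]))*5+2; cv2.circle(im,tuple(int(v) for v in u),3,col[k],1)
    cv2.imwrite("pics/ov_%s.png"%n,im)
E
```

```text
(no output)
```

View pics/ov_scene.png

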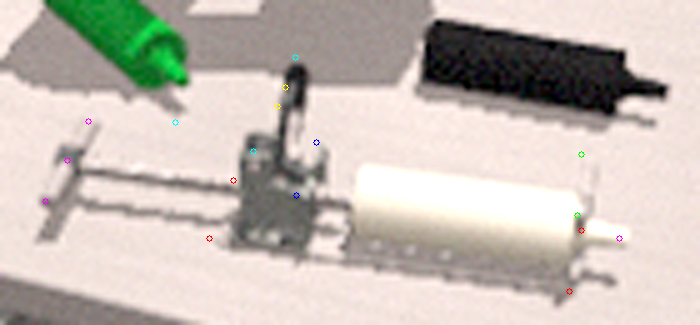

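View pics/ov_top.png

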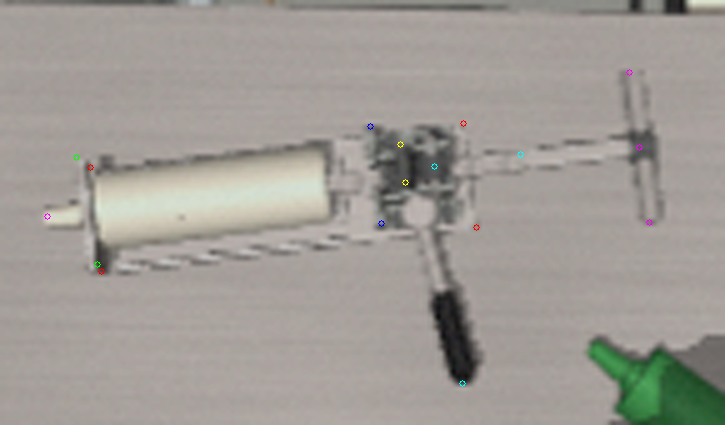

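```bash
cat >> h.py <<'E'
from scipy.spatial.transform import Rotation as Rn
def quat(j):
    x=np.array([0,0,-1.]);z=np.array([j[0],j[1],0.]);z/=np.linalg.norm(z)
    return Rn.from_matrix(np.stack([x,np.cross(z,x),z],1)).as_quat()
def pick(p,j):
    q0=np.array(monitor.sense()["joints"]);best=None
    for s in(1,-1):
        q=quat(s*np.asarray(j)); a=kinematics.ik(p,q)
        if a is not None:
            c=np.abs(np.array(a)-q0).max()
            if best is None or c<best[0]: best=(c,q,np.round(a,2))
    return best
def st(t=""):
    s=monitor.sense();print(t,"clk %.1f"%s["clock"],"L",np.round(L(s["position"]),1),"F",np.round(s["contact_force"],1),"gap %.2f"%s["finger_gap"])
E
python3 - <<'E'
from h import *
t=grab("top")
for p in((222,130),(461,130),(222,254),(461,254)): print("rim",onz(t,(p[0]/1.5,p[1]/1.5),-.043)[:2])
for n,p,z in(("pan",(640,298),.066),("green",(480,388),.026)):print(n,onz(t,(p[0]/1.5,p[1]/1.5),z)[:2])
print(pick(W(0,40,200),X),pick(W(28,-154,150),Y),pick(W(28,-300,20),Y),pick(W(-47,126,150),Y),pick(W(140,126,10),Y))
E
```

```text
rim [0.94617774 0.43394323]
rim [ 0.95566894 -0.13509433]
rim [0.64678393 0.41891492]
rim [ 0.6563746  -0.13611294]
pan [ 0.54835686 -0.5144041 ]
green [ 0.34998801 -0.17209109]
(np.float64(1.4617988936035464), array([-0.04748245,  0.70551075,  0.04748245,  0.70551075]), array([-0.07,  0.34,  1.55, -0.  ,  1.26, -0.21])) (np.float64(1.2700185523208305), array([ 0.46529627,  0.5324466 , -0.46529627,  0.5324466 ]), array([-0.39,  0.51,  1.43, -0.  ,  1.2 ,  1.05])) (np.float64(1.0725343314812152), array([ 0.46529627,  0.5324466 , -0.46529627,  0.5324466 ]), array([-0.59,  0.79,  1.32, -0.  ,  1.04,  0.85])) (np.float64(1.6236557349703407), array([ 0.5324466 , -0.46529627, -0.5324466 , -0.46529627]), array([ 0.09,  0.31,  1.73, -0.  ,  1.1 , -1.61])) (np.float64(1.6361750445482046), array([ 0.5324466 , -0.46529627, -0.5324466 , -0.46529627]), array([ 0.1 ,  0.85,  1.22, -0.  ,  1.07, -1.6 ]))
```

The bin spans y from -0.14 to 0.43, which covers the tube's y range of 0.09 to 0.28. All the planned poses are reachable. I approach in front of the tab with shut fingers, then look.

```bash
python3 - <<'E'
from h import *
env.close_gripper(20)
b=pick(W(0,45,200),X)
env.reach(W(0,45,200),b[1]); st()
env.movel(W(0,40,97),0.15); st()
for n,c in(("scene",(205,120,345,215)),("top",(175,170,320,255))):
    d=grab(n); save(d,n+"2.png",5,c); print(n,(proj(d,W(0,40,97))-np.array(c[:2]))*5+2)
E
```

```text
clk 3.7 L [  0.   44.3 200. ] F [ 0.3 -1.   0.9] gap -0.00
 clk 4.5 L [ 0.5 39.8 97.8] F [1.  0.6 0. ] gap 0.00
scene [336.49882198 270.59175729]
top [342.93989168 172.1693059 ]
```

View pics/scene2.png

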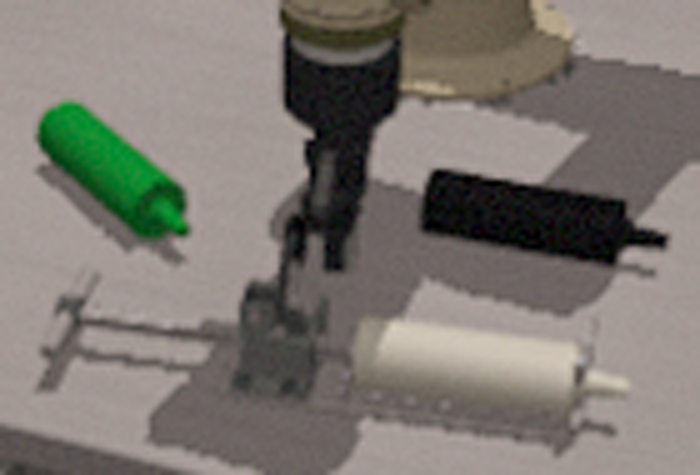

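View pics/top2.png

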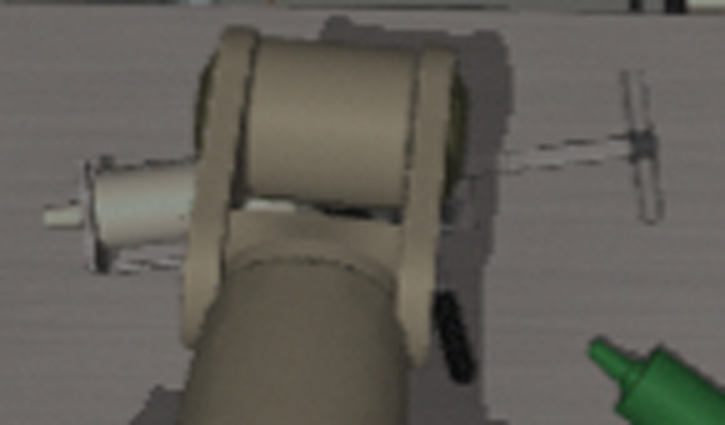

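In the scene picture the fingertip shows at (334,268), against (336,270) predicted, with the tab just to its left around (290,225). Now a guarded approach to touch the tab.

```bash
python3 - <<'E'
from h import *
st()
print(env.movel(W(0,8,99),0.05,guard=1.6)); st()
E
```

```text
clk 4.7 L [ 0.6 39.9 98. ] F [-0.1  0.6  0.6] gap 0.00
False
 clk 5.4 L [-0.1  8.1 98.9] F [-0.1  0.5 -0.6] gap 0.00
```

```bash
python3 - <<'E'
from h import *
d=grab("scene"); save(d,"scene3.png",8,(230,140,300,205)); st()
E
```

```text
clk 5.5 L [-0.1  8.2 98.9] F [0.1 0.1 0.5] gap -0.00
```

View pics/scene3.png

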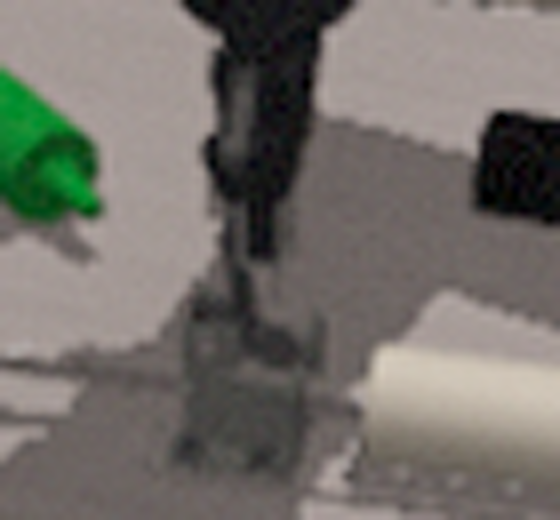

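```bash
python3 - <<'E'
from h import *
a=cv2.resize(cv2.imread("pics/scene0.png"),(512,384),interpolation=cv2.INTER_AREA)
fs=[eyes.grab_frame("scene") for _ in range(4)]
b=np.mean([f["frame"] for f in fs],0)[:,:,::-1]; d=fs[0]
out=[]
for im in(a,b):
    c=im[140:205,240:285].astype(float); c=np.clip((c/200)**.6*255,0,255).astype(np.uint8)
    c=cv2.resize(c,None,fx=8,fy=8,interpolation=2); 
    for p in((-12,2,110),(12,2,110),(-12,2,80),(12,2,80),(0,-18,62),(32,20,54),(-32,20,54),(16,-30,6),(32,-42,0)):
        u=(proj(d,W(*p))-np.array([240,140]))*8+3.5; cv2.circle(c,tuple(int(v) for v in u),3,(0,255,255),1)
    out.append(c)
cv2.imwrite("pics/cmp.png",np.hstack(out))
E
```

```text
(no output)
```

View pics/cmp.png

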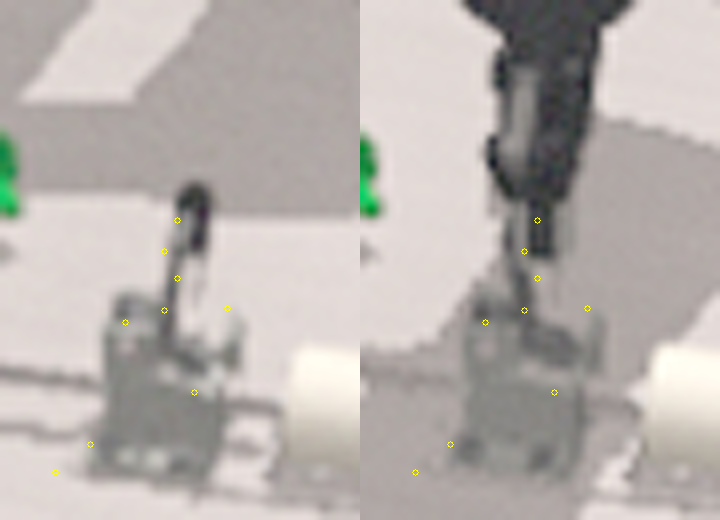

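```bash
python3 - <<'E'
from h import *
t=grab("top"); s=grab("scene")
# black nozzle tip: top ~ (281,410)/1.5, scene (508,252)/1.5 ; green tip top (440,359)/1.5 scene (363,249)/1.5
from itertools import product
for n,a,b,z in(("black",(282,410),(507,252),.026),("green",(440,359),(364,248),.02),("pan far-left top rim",(622,254),(157,264),.066),("pan other",(671,262),(144,241),.066),("edge cornerL",(77,254),(711,403),0),("edge cornerR",(730,265),(103,252),0)):
    a=np.array(a)/1.5-.17;b=np.array(b)/1.5-.17
    print(n,onz(t,a,z).round(4)[:2],onz(s,b,z).round(4)[:2],tri(t,a,s,b))
print(proj(t,(0,0,0))*1.5,proj(s,(0,0,0))*1.5)
E
```

```text
black [0.296  0.2571] [0.2934 0.2633] (array([0.2951671 , 0.26029399, 0.02613406]), np.float64(0.006641437399632856))
green [ 0.4122 -0.0843] [ 0.3978 -0.081 ] (array([ 0.41051662, -0.07983469,  0.02838517]), np.float64(0.008186937530945345))
pan far-left top rim [ 0.6447 -0.4764] [ 0.698 -0.479] (array([ 0.65874874, -0.50104046,  0.03172889]), np.float64(0.02825972520571778))
pan other [ 0.6293 -0.5851] [ 0.6275 -0.5738] (array([ 0.62672392, -0.58079569,  0.06536716]), np.float64(0.009627077098796991))
edge cornerL [0.6351 0.743 ] [0.6281 0.7465] (array([0.63423538, 0.74296075, 0.00458879]), np.float64(0.003884676534283219))
edge cornerR [ 0.6363 -0.7515] [ 0.631  -0.7247] (array([ 6.30071320e-01, -7.40841005e-01, -6.91164592e-04]), np.float64(0.022532180833578656))
[398.11071511 548.78768631] [440.63471333 190.78943219]
```

The scene view agrees with the robot to within 0.5 px, but the top view reads y about 4-6 mm low. The robot base in the top view shows the same bias. I'll shift the dispenser origin by +5 mm in y. The pawl appears to be swinging already, since a dark tip at (550,345) is new, so I continue along the arc.

```bash
sed -i 's/^O=np.array.*; th/O=np.array([.5232,.0448]); th/' h.py; python3 - <<'E'
from h import *
st()
for phi in(.4,.7,1.0,1.2,1.35,1.45):
    y=-18+22*np.cos(phi)-38*np.sin(phi); z=62+22*np.sin(phi)+38*np.cos(phi)
    g=env.movel(W(0,y+11,z),0.08,guard=12); st("%.2f %s"%(phi,g))
    if g: break
d=grab("scene"); save(d,"scene4.png",8,(225,130,300,205))
E
```

```text
clk 5.8 L [-0.7  3.2 99. ] F [-0.7  0.3 -0.1] gap 0.00
0.40 False clk 6.0 L [  0.4  -1.9 106.2] F [ 0.2  0.4 -0.3] gap -0.00
0.70 False clk 6.4 L [-1.000e-01 -1.530e+01  1.051e+02] F [ 0.2 -0.4  0.3] gap 0.00
1.00 False clk 6.7 L [-1.000e-01 -2.750e+01  1.008e+02] F [-0.   1.3 -0.2] gap 0.00
1.20 False clk 6.9 L [ -0.2 -34.7  95.9] F [-0.4 -0.9 -0.8] gap 0.00
1.35 False clk 7.2 L [ -0.1 -39.4  91.5] F [-0.7  0.7 -0.1] gap 0.00
1.45 False clk 7.4 L [ -0.1 -42.1  88.2] F [-0.9 -0.2 -0.3] gap 0.00
```

View pics/scene4.png

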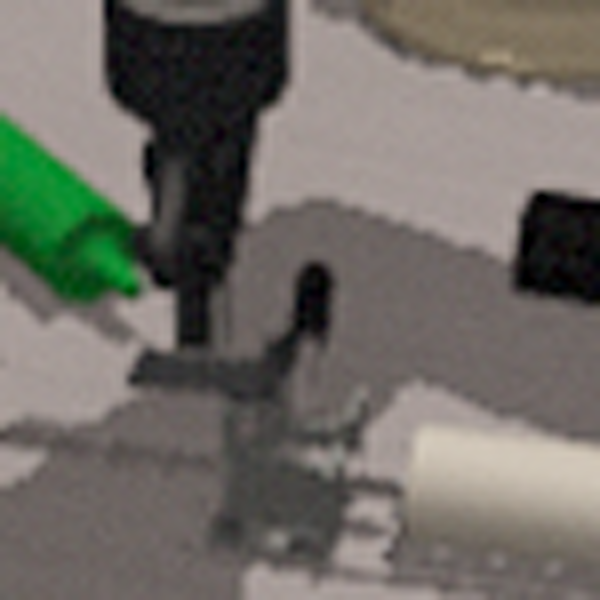

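The scene picture shows the pawl thrown over, with the tab lying back under the fingertip at (135-280,370). Next I lift off and go to the T-handle.

```bash
python3 - <<'E'
from h import *
p=W(0,-42,150); env.movel(p,0.2); 
b=pick(W(28,-154,150),Y); print(b)
env.release(); env.reach(W(28,-154,130),b[1]); st()
d=grab("scene")
c=(195,120,315,215); save(d,"scene5.png",6,c)
for q in((28,-154,32),(0,-154,32),(50,-154,32),(-50,-154,32),(0,-73,77),(0,2,100)): print(q,((proj(d,W(*q))-np.array(c[:2]))*6+2.5).round())
E
```

```text
(np.float64(1.4048349732592735), array([ 0.46529627,  0.5324466 , -0.46529627,  0.5324466 ]), array([-0.38,  0.51,  1.43, -0.  ,  1.2 ,  1.05]))
 clk 10.0 L [  28.  -153.8  130.1] F [-0.3  0.3  0.3] gap 1.00
(28, -154, 32) [134. 401.]
(0, -154, 32) [149. 374.]
(50, -154, 32) [122. 423.]
(-50, -154, 32) [174. 328.]
(0, -73, 77) [279. 329.]
(0, 2, 100) [406. 313.]
```

View pics/scene5.png

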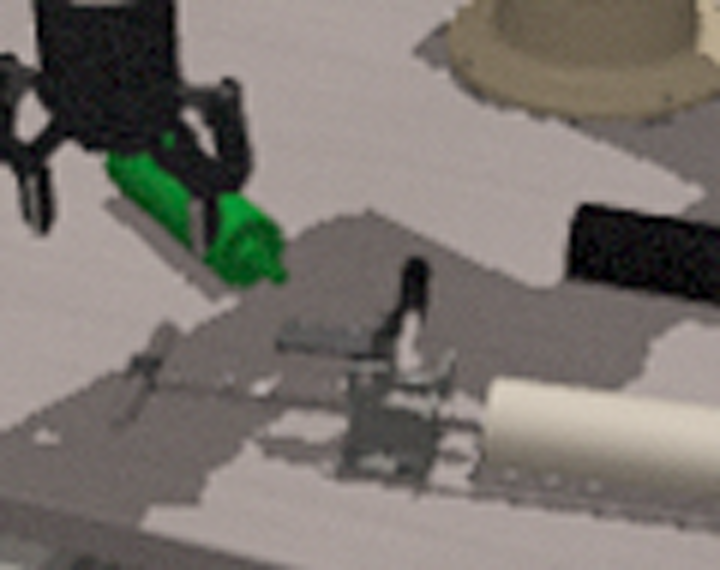

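The pawl stays over: its tab spans (280-390,335), and its end was predicted at (279,329). The T-bar runs from (172,328) to (122,422), as predicted. Now I grip and pull.

```bash
python3 - <<'E'
from h import *
print(env.movel(W(28,-154,15),0.12,guard=8)); st()
env.close_gripper(30); st("closed")
E
```

```text
False
 clk 11.2 L [  28.4 -154.2   15.8] F [-0.4  0.  -0.2] gap 1.00
closed clk 11.8 L [  28.1 -154.2   15.3] F [-1.1 -0.7  2.2] gap 0.15
```

Gap 0.15 is about 13 mm, which matches the 14 mm bar. Now I pull until the stop.

```bash
python3 - <<'E'
from h import *
g=env.movel(W(28,-320,15),0.08,guard=18); st(g)
env.hold(.2); st()
d=grab("scene"); c=(165,120,315,215); save(d,"scene6.png",5,c)
E
```

```text
True clk 13.4 L [  29.2 -295.1   15.2] F [0.5 5.5 6.6] gap 0.15
 clk 13.6 L [  29.2 -295.1   15.2] F [-1.2  3.4  5.3] gap 0.16
```

View pics/scene6.png

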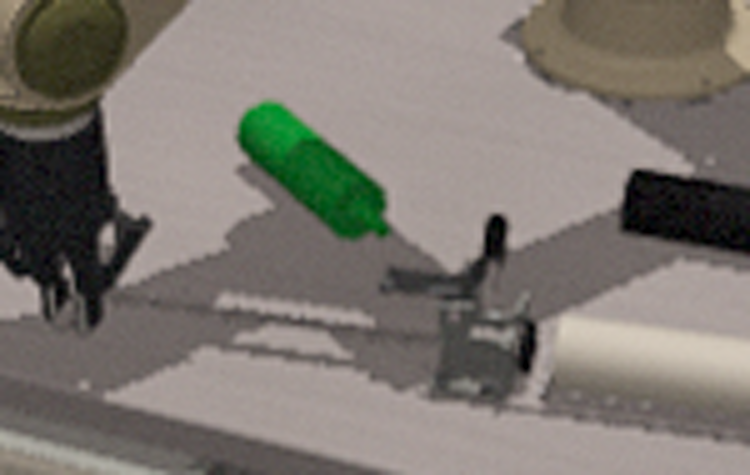

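The rod moved 141 mm and hit something hard. The disc is visible at (527,345), against the bulkhead and clear of the tube's rear end at (555,345). One short firmer pull will confirm the stop. Then I release and lift.

```bash
python3 - <<'E'
from h import *
g=env.movel(W(28,-300,15),0.04,guard=28); st(g)
env.release(); st()
p=monitor.sense()["position"]
env.movel([p[0],p[1],.13],0.2); st()
env.reach(W(-20,-100,200),quat(Y) if False else monitor.sense()["ee_rot"])
d=grab("scene"); c=(155,120,315,215); save(d,"scene7.png",5,c)
for q in((0,-154,32),(50,-295,32),(0,-295,32)): print(q,((proj(d,W(*q))-np.array(c[:2]))*5+2).round())
print(pick(W(-48,124,150),Y)); st()
E
```

```text
True clk 13.8 L [  29.2 -294.9   15.1] F [0.1 5.3 6.5] gap 0.15
 clk 14.5 L [  29.5 -294.2   15.1] F [0.4 0.5 0.3] gap 1.00
 clk 15.3 L [  29.1 -293.8  128.7] F [ 0.3  0.1 -0.3] gap 1.00
(0, -154, 32) [324. 312.]
(50, -295, 32) [112. 325.]
(0, -295, 32) [138. 285.]
(np.float64(0.4425446931237036), array([ 0.46529627,  0.5324466 , -0.46529627,  0.5324466 ]), array([ 0.1 ,  0.31,  1.72, -0.  ,  1.1 ,  1.53]))
 clk 16.2 L [ -19.8 -101.1  199.1] F [0.3 0.3 0.9] gap 1.00
```

View pics/scene7.png

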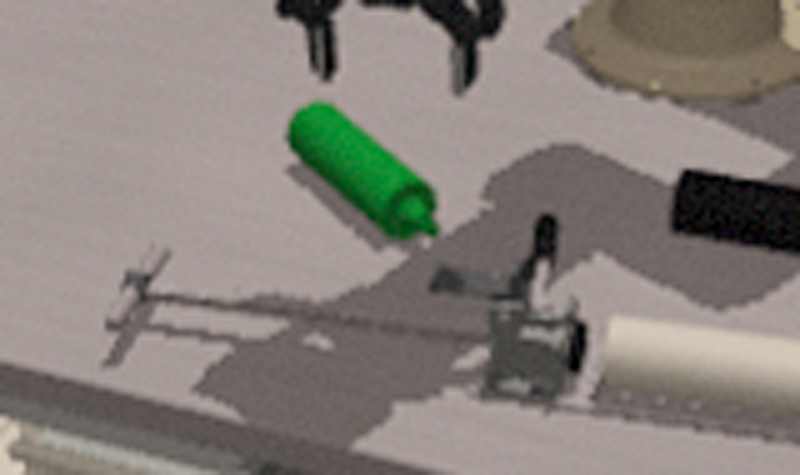

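The rod is fully back, with the handle at (130,295) as predicted, and the pawl is still over. Now I go behind the tube with open fingers for a straight two-point push.

```bash
python3 - <<'E'
from h import *
q=pick(W(-54,124,150),Y)[1]
env.reach(W(-54,124,150),q); st()
print(env.movel(W(-54,124,9),0.15,guard=6)); st()
d=grab("scene"); c=(235,120,365,230); save(d,"scene8.png",5,c)
E
```

```text
clk 17.1 L [-53.2 122.9 150.1] F [ 0.3  0.1 -0.6] gap 1.00
False
 clk 18.2 L [-53.4 123.8   9.7] F [ 0.  -0.5 -0.7] gap 1.00
```

View pics/scene8.png

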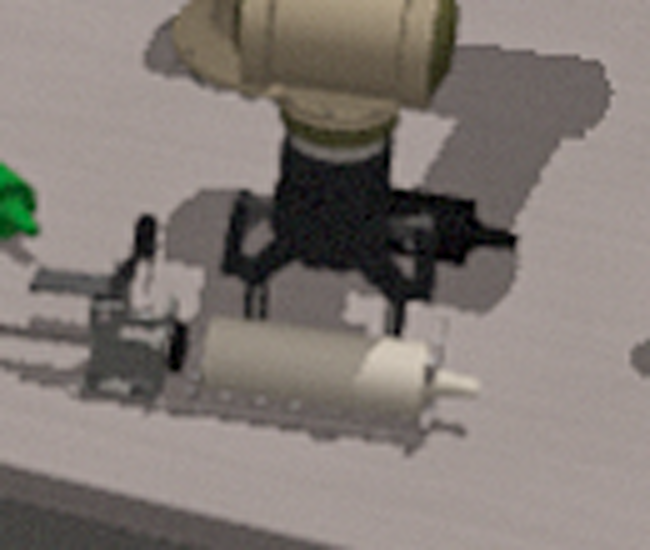

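Both fingers stand behind the barrel, at (257,300) and (398,320), inside the tube's length. Pushing.

```bash
python3 - <<'E'
from h import *
print(env.movel(W(5,124,9),0.08,guard=20)); st()
d=grab("scene"); c=(235,120,365,230); save(d,"scene9.png",5,c)
E
```

```text
False
 clk 19.1 L [  4.6 124.1   9. ] F [ 0.1  0.9 -0.3] gap 1.00
```

View pics/scene9.png

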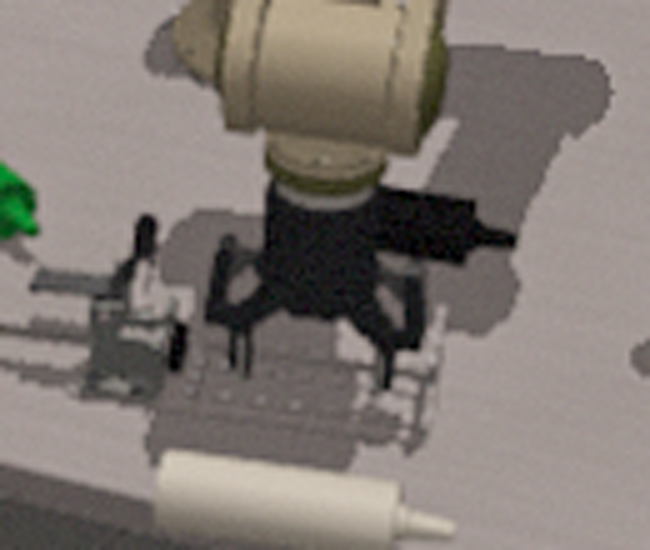

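The tube rolled out of the cradle and lies near the edge at (280,500). Another look shows whether it is still rolling.

```bash
python3 - <<'E'
from h import *
d=grab("scene"); env.hold(.4); d=grab("scene"); save(d,"scene10.png",2,(130,120,400,384));st()
E
```

```text
clk 19.7 L [  5. 124.   9.] F [-0.4  1.3  0.5] gap 1.00
```

View pics/scene10.png

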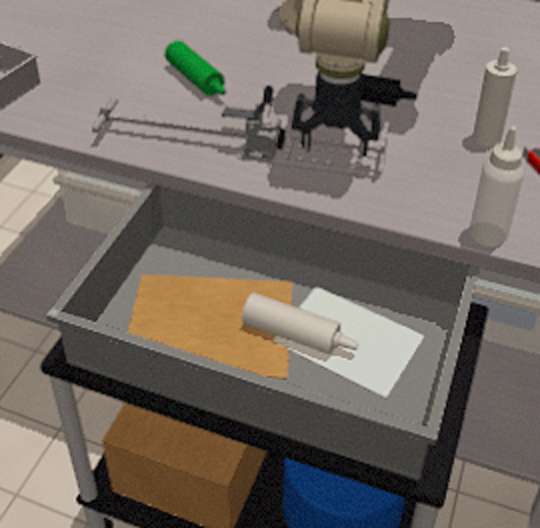

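The tube rolled off by itself and lies in the bin at (295,322). I lift straight up, back the arm away and do a final check.

```bash
python3 - <<'E'
from h import *
env.movel(W(5,124,190),0.2)
env.set_joints([-1.533,0.313,1.498,0,1.331,-0.223]); env.hold(.5); st()
d=grab("scene"); save(d,"scene11.png",1.5)
d=grab("scene"); save(d,"scene12.png",5,(155,140,315,225))
d=grab("top"); save(d,"top11.png",1.5)
E
```

```text
clk 24.0 L [-458.1 -495.   231.2] F [-0.3 -0.2 -0.6] gap 1.00
```

View pics/scene12.png

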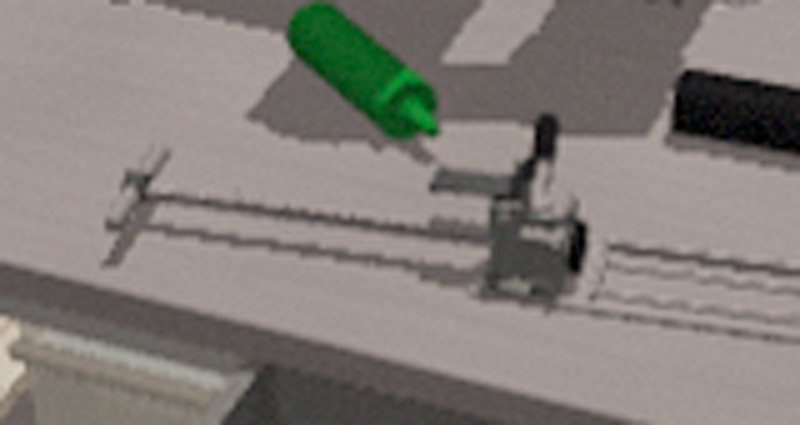

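View pics/top11.png

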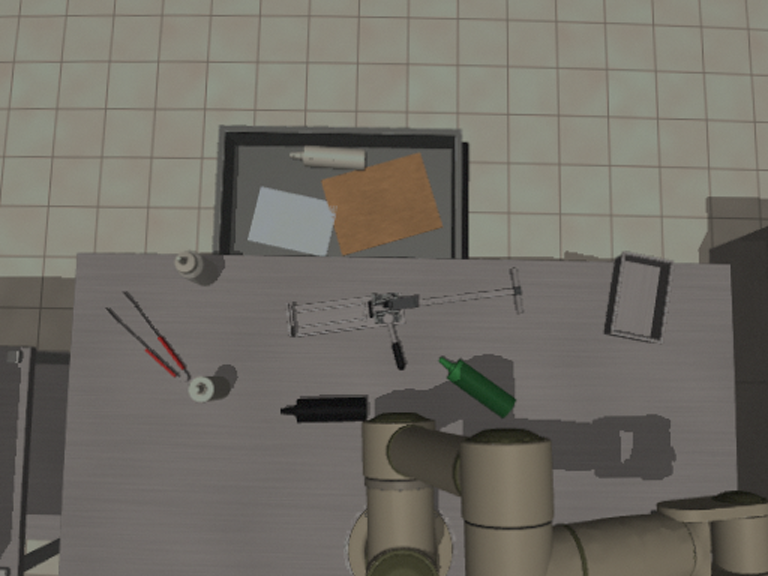

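View pics/scene11.png

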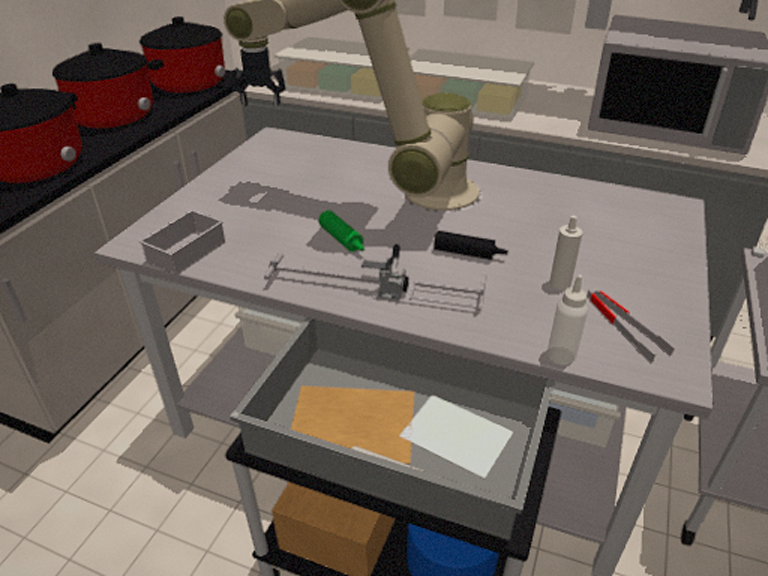

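The tube lies in the tub by its far wall (top view (335,157)). The pawl is over, the rod is back, and all other things sit at their original pixels. Handing in.

```bash
python3 -c "
from bench import job; print(job.hand_in())"
```

```text
the job is handed in; nothing more can be done
None
```

The job is handed in, with about 24 s on the robot's clock. I threw the pawl over, drew the rod back to its stop, then pushed the empty white tube sideways out of the cradle; it rolled over the table edge into the bin on its own.

**Last checks:**
- **Pawl:** the pictures show it lying back and staying there.
- **Rod:** it moved 141 mm. A second, firmer pull met the same hard stop, and the disc rests against the bulkhead, clear of where the tube lay.
- **Tube:** the last top view shows it inside the bin, by the far wall.
- **Other things on the table:** the black and green tubes, the pan, both bottles and the tongs are where they were, as far as the pictures show.
- **Forces and arm:** no force I read at the wrist exceeded about 9 N. The two pulls at the stop were cut off at 18 N and 28 N changes. The arm is back at its start pose, touching nothing.

**Disagreements:** the top camera read y about 5 mm lower than the scene camera. The scene camera agreed with the robot, so I shifted the measured dispenser position by 5 mm. I never felt the tab being touched, because its force stayed within the sensor noise, so the pawl's state rests on the pictures alone. The rod's start position was not measured, so its full 150 mm is inferred from the hard stop.

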